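Open the round step bin by its pedal and ease the lid shut

ROBOT

A 6-joint arm with a two-finger parallel gripper is mounted at the origin on the work surface. World frame = base frame: x ahead of the robot, y to its left, z up, the work surface at z = 0. Lengths are in m, angles in degrees, forces in N, time in s.
With the tool pointing down it reaches from about 0.3 to 0.75 m from the base axis. Payload 8.5 kg.
Tool frame: the origin (TCP) lies midway between the tips of the shut fingers; the grasp point (between the pads) lies behind it (grasp_offset is the z of the grasp point in the tool frame, in m); z points along the fingers, y is the direction in which the jaws open and shut (so a half turn about z gives the same grasp; the last joint's range is limited). The gripper opens to 85 mm and grips with 20 to 120 N. Pads are 22 mm wide; open, the fingers measure 114 mm over their backs; the gripper's body (76 mm by 85 mm) begins 54 mm behind the grasp point. The pads swing forward as they close: fully open they stand 13 mm farther back than shut.
Start: joints at [-84.7, 21.807, 74.336, -0, 83.858, -12.336], TCP at [0.167, -0.524, 0.231] pointing down, gripper open.
Joint ranges: [-178.18, 178.18], [-50.72, 133.34], [12.68, 142.11], [-81.47, 261.47], [9.98, 163.14], [-165.26, 165.26]. Speed limits (degrees/s): [136.94, 136.94, 180, 180, 180, 180].

INTERFACE

Orientations are given as a 3x3 rotation matrix whose columns are the frame's x, y, z axes.
In Python, from rig import * gives the robot as it stands.
- The arm moves only by the shell command python3 -m pendant 'ROWS' [FORCE]. ROWS is JSON, one flat list of numbers, 7 for each row, row after row: the finger opening in mm, from 0 to 85.4, then the shift along the tool's x, y, z in units of 50 mm (1.0 is 50 mm), then the turn, a rotation vector about the tool's x, y, z in units of 8 degrees (1.0 is 8 degrees). In form: [hand, dx, dy, dz, wx, wy, wz, hand, dx, dy, dz, wx, wy, wz, ...]. A call has 1 to 12 rows; each row shifts and turns the commanded pose from where the row before left it, along the tool's axes as they then stand; what a row does not reach is not made up. A row lasts 1/10 s, in which the tool goes at most 50 mm and 8.59 degrees, less where a joint would pass 70% of its speed; a pose out of reach is approached as far as the arm can. A call is refused whole if a number of a shift passes 1 or a number of a turn 1, either way. A call with a gripper value outside its range is refused whole. The fingers move at their own pace and stop on an object; FORCE is the grip in N (left out, the last holds). Time passes only in rows, so rows that do not move let the fingers close. It gives the time, the measured TCP pose, the force and the opening at its end, in the units of the state.
- observe(): the state, without advancing time (a new reading comes with each control period).
- get_image(name): name is "side" or "top"; returns a dict with "frame" (400x640x3 uint8, red, green, blue), "depth" (400x640 float32, m along the optical axis (not along the pixel's ray), 0 where there is no reading), "K" (3x3 intrinsics, pixels), "rvec" (rotation vector, rad) and "tvec" (3), from world to camera coordinates, as OpenCV has them. Camera axes: x right, y down, z forward; pixel columns grow to the right and rows downward; lengths in m; the calibration is good to about 2 mm. A picture is of the moment at which its call begins.
- close_job(): hands the job in, once; it reports no verdict.
The state is a dict: "time_s": time; "q": joint angles; "qvel": joint speeds; "joint_efforts": joint torques, N m; "position": TCP position; "tool_rot": TCP orientation; "ft_force": force on the tool from outside, world axes, zero at the start; "wrist_torque": the same for the moment, N m; "grip_width": finger opening in m.
Only numpy, scipy, OpenCV 4.12 (cv2) and the standard library are available. Lean on these libraries where they do the work, as an engineer would, in place of code of your own. Each camera call takes 0.05 s, during which the arm holds its last target.

TASK

With a fingertip, press down the pedal of the round step bin until its lid stands wide open, keep it open for at least two seconds so that I can drop in my peelings, then let the pedal up slowly so that the lid comes down and shuts without slamming. Work it by the pedal alone: keep off the lid, do not lift, shove or tip the bin, and leave the rectangular step bin and everything else where it stands.

Things in the scene. Friction and masses are not known exactly. Their poses are not given: they have to be found in the camera images.
- round_bin: the round step bin, brushed steel with a black plastic skirt, 170 mm in diameter, 230 mm high with its lid shut (rim at 205 mm), loose on the worktop, about 2 kg in all. Origin: centre of its underside. Its own -x axis points to its front, where the pedal sticks out (towards the robot, yaw within 0.5 rad); the lid hinge is at its back (+x). z up.
- round_press (a point): centre of the upper face of the round bin's pedal plate (40 mm front to back, 54 mm wide, 6 mm thick), the point to press. It lies 62 mm in front of the bin's wall, 147 mm from its axis, about 50 mm above the worktop at rest and 13 mm fully pressed: 37 mm nearly straight down, about a cross axle 127 mm behind it. The plate tilts from 0.145 rad front-up to 0.145 rad front-down.
- round_pedal (a joint): angle of the round bin's pedal lever, rad: 0 at rest (up), grows as it is pressed, 0.29 at its stop. It has no catch: the weight of the lid pushes it back up, pressing it takes some 9 to 15 N on the plate at first, falling steadily to about 2 to 4 N near the stop.
- round_lid (a joint): angle of the round bin's lid, rad: 0 shut, 1.25 wide open at its stop. A rod links it to the pedal: lid angle = 4.31 x pedal angle, so 1 mm of pedal stroke is about 0.034 rad of lid (a pedal let up at 20 mm/s lowers the lid at 0.7 rad/s). There is no soft-close damper: let go, the lid drops and bangs.
- round_cover: the round lid itself, a shallow steel dome 178 mm in diameter and 25 mm high. Origin: centre of its underside (210 mm above the worktop when shut). It is not to be touched.
- rect_bin: the rectangular step bin (to be left alone): same finish, height and kind of pedal, 150 mm front to back, 170 mm wide, loose. Origin: centre of its underside; front (pedal, reaching out to 82 mm before its wall) at its own -x.
- rect_lid (a joint): angle of the rectangular bin's lid, rad: 0 shut. It must stay shut.
- kettle: white enamel kettle with red rims and knob, 184 mm in diameter, 205 mm high with its bail handle, the spout reaching 145 mm out along its own +x. Origin: centre of its underside.
- bowls: stack of four white plastic bowls, 156 mm in diameter, 104 mm high. Origin: centre of its underside.
- funnel: steel funnel standing on its mouth, 124 mm in diameter, 125 mm high. Origin: centre of its underside.
- jar: glass jar with a hinged clamp lid, 90 mm in diameter (102 mm over the clamp wire), 148 mm high. Origin: centre of its underside.
- mug: white mug, 80 mm in diameter, 92 mm high, handle at its own +y. Origin: centre of its underside.
- spoon: wooden spoon, 240 mm long, lying along its own x on the worktop.
- trivet: grey silicone trivet, a fixed flat disc 160 mm in diameter, 8.5 mm thick. Origin: centre of its underside.

How it is judged (in metres and radians):
On the way, in this order (a step that is already met when the one before it is completed fails the run):
1. the round bin's lid is wide open (more than 1.05 of its 1.25 rad) and is kept so for two seconds (value of joint round_lid above 1.05 rad), for 2 s.
2. the lid is shut again (value of joint round_lid below 0.04 rad), for 0.2 s.
At the end, for the whole second after the job is handed in: the round bin's lid is shut and still (under 0.04 rad), its pedal up, the bin upright (within 0.03 rad) and within 30 mm of where it stood; the rectangular bin is shut and, like every other thing, within 20 mm of where it stood (value of joint each of round_lid, rect_lid below 0.04 rad and value of joint round_pedal below 0.012 rad and velocity of joint round_lid between -0.1 and 0.1 rad/s and angle between round_bin's own z axis and vertical below 0.03 rad and distance of round_bin from where it was at the start of the episode below 0.03 m and distance of each of rect_bin, kettle, bowls, funnel, jar, mug, spoon from where it was at the start of the episode below 0.02 m); the robot touches nothing.
It fails at once if the round lid slams: it comes down faster than 2.2 rad/s (front edge about 0.4 m/s) over the last 0.2 rad (value of joint round_lid below 0.2 rad and velocity of joint round_lid below -2.2 rad/s).
It fails at once if the robot touches the round lid instead of working it by the pedal (contact force between any of the fingers, the arm and round_cover above 1 N).
It fails at once if the round bin is shoved or lifted more than 30 mm, or tipped by more than 0.12 rad (distance of round_bin from where it was at the start of the episode above 0.03 m or angle between round_bin's own z axis and vertical above 0.12 rad).
It fails at once if the rectangular bin is opened or shifted (value of joint rect_lid above 0.15 rad or distance of rect_bin from where it was at the start of the episode above 0.02 m).
It fails at once if another thing on the worktop is shifted or lifted by more than 20 mm (distance of any of kettle, bowls, funnel, jar, mug, spoon from where it was at the start of the episode above 0.02 m).
It also fails if it takes over 45 s, if anything falls off the work surface, if the arm or the gripper's body presses on something with over 40 N, if the wrist force passes 120 N, or if a joint passes its speed limit or range.

## Working session

There is one attempt and no reset: what is moved stays moved. The work goes in short steps, Python scripts to look and compute and a shell command to move; the robot and the scene stay as the last step left them, time stands still between calls to the robot, and variables do not carry over. Pictures are saved under pics/ and viewed, and the job is handed in when it is done.

```bash
ls; mkdir -p pics
python3 - <<'E'
from rig import *
import cv2,numpy as np
s=observe();print(s)
for n in("side","top"):
    d=get_image(n);cv2.imwrite(f"pics/{n}0.png",d["frame"][:,:,::-1]);np.savez(f"pics/{n}0.npz",**d)
    print(n,d["K"],d["rvec"],d["tvec"])
E
```

```text
pics
{'time_s': 0.0, 'q': array([-8.46994121e+01,  2.18410549e+01,  7.43839379e+01,  7.83579845e-04,
        8.38584556e+01, -1.23364714e+01]), 'qvel': array([-0.04157678, -0.07354256,  0.12654998,  0.00197579,  0.04992403,
        0.00051343]), 'joint_efforts': array([-4.68794879e-04, -4.48458660e+01, -2.31280589e+01, -1.89915290e-04,
        4.79581198e-03,  2.40198453e-06]), 'position': array([ 0.16661016, -0.52385547,  0.23071598]), 'tool_rot': array([[ 9.52995359e-01,  3.02984868e-01, -1.21008427e-04],
       [ 3.02984718e-01, -9.52994309e-01,  1.45147601e-03],
       [ 3.24454926e-04, -1.41991361e-03, -9.99998939e-01]]), 'ft_force': array([-0.43574892,  0.35763194, -1.05741756]), 'wrist_torque': array([ 0.04086756, -0.02186145,  0.05906914]), 'grip_width': 0.08555242357897153}
side [[434.59459886   0.         321.91569674]
 [  0.         434.59459886 204.98608412]
 [  0.           0.           1.        ]] [ 2.54263126 -0.99246599  0.2320603 ] [-0.41310422  0.40916189  1.44350807]
top [[470.33884075   0.         322.22017764]
 [  0.         470.33884075 197.55051448]
 [  0.           0.           1.        ]] [ 2.18151158 -2.20005103  0.03275834] [0.01385596 0.58857317 1.61841986]
```

View pics/side0.png

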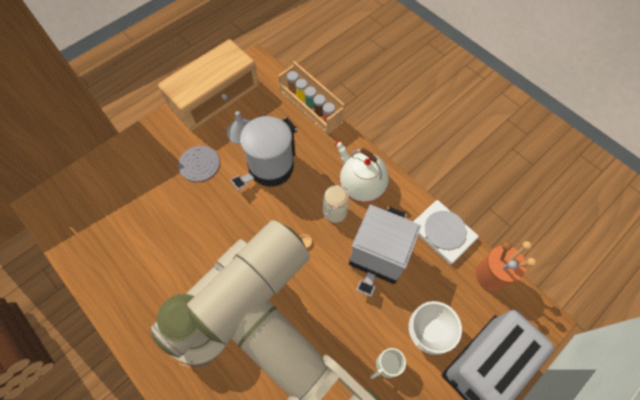

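View pics/top0.png

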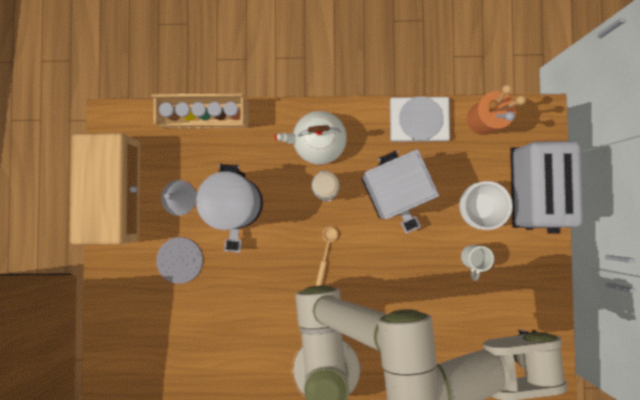

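The round bin is at about (228,200) in the top view, with its pedal at (233,241); in the side view its pedal is at (241,182). The rectangular bin is to the right, at (400,185). Next I'll measure the pedal.

```bash
cat > h.py <<'E'
import cv2,numpy as np
def load(f): return dict(np.load(f))
def pts(d):
    R=cv2.Rodrigues(d["rvec"])[0];K=d["K"];v,u=np.mgrid[:400,:640];z=d["depth"]
    c=np.stack([(u-K[0,2])/K[0,0]*z,(v-K[1,2])/K[1,1]*z,z],-1)
    w=(c-d["tvec"].ravel())@R; w[z<=0]=np.nan; return w
E
python3 - <<'E'
from h import *
a=load("pics/top0.npz");b=load("pics/side0.npz")
A=a["frame"][160:280,140:300,::-1];B=b["frame"][90:210,170:330,::-1]
cv2.imwrite("pics/crop.png",np.vstack([cv2.resize(A,None,fx=2.5,fy=2.5,interpolation=2),cv2.resize(B,None,fx=2.5,fy=2.5,interpolation=2)]))
for d,(u0,u1,v0,v1) in((a,(215,252,225,256)),(b,(225,262,170,196))):
    w=pts(d);z=w[v0:v1,u0:u1,2]
    x=w[v0:v1,u0:u1].reshape(-1,3);
    m=(x[:,2]>.03)&(x[:,2]<.07); print(m.sum(),np.median(x[m],0),x[m].min(0),x[m].max(0))
    print((z[::2,::2]*1000).round())
    # lid/body points
w=pts(a);x=w[165:235,190:270].reshape(-1,3);m=(x[:,2]>.19)&(x[:,2]<.26)
print("lid",m.sum(),cv2.minEnclosingCircle(x[m][:,:2].astype(np.float32)),x[m].mean(0))
w=pts(b);x=w[110:190,238:298].reshape(-1,3);m=(x[:,2]>.19)&(x[:,2]<.26)
print("lid",m.sum(),cv2.minEnclosingCircle(x[m][:,:2].astype(np.float32)),x[m].mean(0))
E
```

```text
301 [0.43920587 0.310067   0.04900549] [0.40854456 0.26256607 0.03012567] [0.4962395  0.34213799 0.0662487 ]
[[222. 224. 225. 222. 222. 220. 223. 216. 216. 221. 217. 219. 215. 140.
  106.  55.  59.  -7.  -7.]
 [217. 219. 220. 217. 219. 220.  nan 215. 217. 218. 215.  62.  64.  61.
   18.   6.  -3.   0.  -1.]
 [  2.  -1.   6. -10. 213. 213. 215. 213.  36.  39.  36.  39.   3.  -9.
   -5.   1.   2.  -0.   3.]
 [  3.  -5.   3.  -1.   0.   1.   4.  -5.  40.  33.  38.  42.  -1.   3.
   -4.  -0.   3.   3.   0.]
 [  3.   1.  -7.   1.  -3.  -6.  -2.  -4.  38.  35.  37.  42.   5.  -6.
   -2.  -4.  -6.  -3.  -3.]
 [  1.   2.  -6.   0.  -2.   8.   6.  -1.  46.  44.  42.  45.  -2.  -3.
    5.   0.   1.  -1.  -2.]
 [ -3.   0.  -0.   0.   2.   7.  -0.   5.  39.  46.  40.  36.   2.   4.
   -2.   2.  -4.   4.  -1.]
 [  2.  -2.  -5.   1.  -5.   1.  45.  45.  48.  45.  49.  49.  -1.  -3.
    1.  -2.   2.  -4.  -0.]
 [  3.  -5.   4.   2.   3.  45.  44.  48.  46.  49.  49.  52.  49.   4.
    2.  -0.   5.  -0.  -3.]
 [ -5.   6.   6.  -7.   1.  49.  44.  47.  46.  50.  53.  54.  54.  -0.
   -5.   2.   8.   
[... 1536 characters left out ...]
  0.   1.  54.  59.  57.  54.  45.   2.  -2.   5.  -2.
    6.   2.   0.  -2.  -1.]
 [  3.  -0.   2.  -3.   8.   4.  52.  47.  -3.   1.   3.  nan  -1.  -1.
    4.  -2.  -4.  -2.   2.]
 [  3.  -3.   2.   3.  -0.   4.   4.   0.  -3.   4.   3.   0.  -1.  -2.
    5.  -6.   1.   1.   4.]
 [  4.  -3.  -4.  -1.   4.  -1.  -3.  -2.   3.   2.   1.   4.   3.  -3.
    4.   5.   3.  -3.   1.]
 [ -1.   4.  -6.  -3.  -1.  -3.  -2.  -3.   1.   1.  -2.   3.   0.   5.
   -3.   3.   2.   4.   2.]]
lid 2787 ((0.5874457955360413, 0.2992737293243408), 0.10181013494729996) [0.57866701 0.29904864 0.22314662]
lid 1925 ((0.5876699090003967, 0.30082446336746216), 0.10284225642681122) [0.57308853 0.29588607 0.22353278]
```

View pics/crop.png

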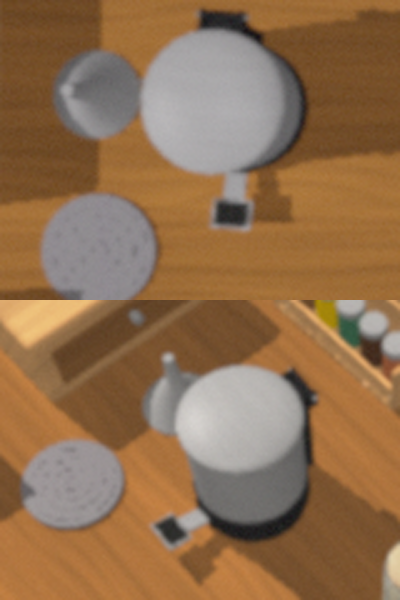

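The crops show the pedal plate (dark pad, steel frame) standing out in front of the round bin with its strap behind it. I'll fit the plate and the lid more closely.

Run:
```python
from h import *
P=[]
for f,(u0,u1,v0,v1) in(("top",(215,252,225,256)),("side",(225,262,170,196))):
    d=load(f"pics/{f}0.npz");w=pts(d)
    m=np.zeros((400,640),np.uint8);s=w[v0:v1,u0:u1]
    m[v0:v1,u0:u1]=((s[...,2]>.025)&(s[...,2]<.072)&(s[...,0]<.452))
    R=cv2.Rodrigues(d["rvec"])[0];C=-R.T@d["tvec"].ravel()
    v,u=np.nonzero(m);ray=np.linalg.solve(d["K"],np.stack([u,v,np.ones(len(u))]));ray=(R.T@ray).T
    p=C+ray*((.05-C[2])/ray[:,2])[:,None]
    k=p[:,0]<.452; print(f,k.sum(),cv2.minAreaRect(p[k,:2].astype(np.float32)),p[k].mean(0))
    # dark pad
    g=d["frame"].max(2);mm=m.astype(bool)&(g<90);v,u=np.nonzero(mm);ray=np.linalg.solve(d["K"],np.stack([u,v,np.ones(len(u))]));ray=(R.T@ray).T
    p=C+ray*((.05-C[2])/ray[:,2])[:,None];print(" dark",len(p),p.mean(0),p.min(0),p.max(0), cv2.minAreaRect(p[:,:2].astype(np.float32)))
    # lid: high points top-lid
    from scipy.optimize import least_squares
    S=w[100:240,180:300].reshape(-1,3);q=S[(S[:,2]>.21)&(S[:,2]<.245)&(np.hypot(S[:,0]-.587,S[:,1]-.3)<.11)]
    h=cv2.convexHull(q[:,:2].astype(np.float32))[:,0];print(" lid circ",cv2.minEnclosingCircle(h),cv2.fitEllipse(h)[:2])
    # dome top: points >.225
    t=q[q[:,2]>.225];print(t.mean(0))
```

```text
top 196 ((0.4288587272167206, 0.31505176424980164), (0.054329533129930496, 0.04049523547291756), 89.57401275634766) [0.42907961 0.31329413 0.05      ]
 dark 100 [0.42810408 0.31470602 0.05      ] [0.41523381 0.29480151 0.05      ] [0.4424773  0.33555943 0.05      ] ((0.4288511276245117, 0.31513071060180664), (0.040758971124887466, 0.027000444009900093), 89.57807159423828)
 lid circ ((0.5860810875892639, 0.2996692657470703), 0.10040870308876038) ((0.5819000005722046, 0.30078887939453125), (0.17432238161563873, 0.1966477334499359))
[0.57452927 0.30104806 0.22866134]
side 145 ((0.4305087924003601, 0.3179178237915039), (0.05616913363337517, 0.042569633573293686), 84.18627166748047) [0.42908223 0.31739992 0.05      ]
 dark 60 [0.42950211 0.31699805 0.05      ] [0.41760766 0.29705052 0.05      ] [0.44179544 0.3363237  0.05      ] ((0.42927485704421997, 0.31688493490219116), (0.037788525223731995, 0.02396375499665737), 83.80706787109375)
 lid circ ((0.5864929556846619, 0.30483192205429077), 0.1013370230793953) ((0.5844281911849976, 0.3060612976551056), (0.17575274407863617, 0.20264995098114014))
[0.57288065 0.30371332 0.22927012]
```

The pedal point is at about (0.429, 0.316), and the bin axis at about (0.574, 0.302). The two are 146 mm apart, which matches the 147 mm given. I'll raise the arm, shut the fingers and cross over above everything.

```bash
python3 -m pendant '[0,0,0,-1,0,0,0, 0,0,0,-1,0,0,0, 0,0,0,-1,0,0,0, 0,0.76,0.24,0,0,0,0, 0,0.76,0.24,0,0,0,0, 0,0.76,0.24,0,0,0,0, 0,0.76,0.24,0,0,0,0, 0,0.76,0.24,0,0,0,0]' && python3 -m pendant '[0,0.25,-0.8,0,0,0,0, 0,0.25,-0.8,0,0,0,0, 0,0.25,-0.8,0,0,0,0, 0,0.25,-0.8,0,0,0,0, 0,0.25,-0.8,0,0,0,0, 0,0.25,-0.8,0,0,0,0, 0,0.25,-0.8,0,0,0,0, 0,0.25,-0.8,0,0,0,0, 0,0.25,-0.8,0,0,0,0, 0,0.25,-0.8,0,0,0,0]'
```

```text
time_s: 0.9
position: [0.3675, -0.5234, 0.3809]
tool_rot: [[0.953, 0.303, -0.0], [0.303, -0.953, 0.001], [-0.0, -0.001, -1.0]]
ft_force: [0.8, -0.4, 0.3]
grip_width: 0.0001
time_s: 1.9
position: [0.3633, -0.103, 0.3811]
tool_rot: [[0.953, 0.303, -0.0], [0.303, -0.953, 0.0], [-0.0, -0.0, -1.0]]
ft_force: [-0.1, 0.1, -0.5]
grip_width: -0.0002
```

```bash
python3 -m pendant '[0,0.25,-0.8,0,0,0,0, 0,0.25,-0.8,0,0,0,0, 0,0.25,-0.8,0,0,0,0, 0,0.25,-0.8,0,0,0,0, 0,0.25,-0.8,0,0,0,0, 0,0.25,-0.8,0,0,0,0, 0,0.25,-0.8,0,0,0,0, 0,0.25,-0.8,0,0,0,0, 0,0.25,-0.8,0,0,0,0, 0,0.25,-0.8,0,0,0,0]' && python3 -m pendant '[0,0,0,0,0,0,0.96, 0,0,0,0,0,0,0.96, 0,0,0,0,0,0,0.96, 0,0,0,0,0,0.9,0, 0,0,0,0,0,0.9,0, 0,0,0,0,0,0,0]'
python3 - <<'E'
from rig import *
s=observe();print(s["position"],s["q"],s["ft_force"]);print(s["tool_rot"])
import numpy as np
print((s["tool_rot"].T@(np.array([.425,.316,.090])-s["position"]))/.05)
E
```

```text
time_s: 2.9
position: [0.3612, 0.3162, 0.3811]
tool_rot: [[0.953, 0.303, -0.0], [0.303, -0.953, -0.0], [-0.0, 0.0, -1.0]]
ft_force: [1.2, -1.4, -0.4]
grip_width: 0.0002
time_s: 3.5
position: [0.3599, 0.3145, 0.3815]
tool_rot: [[0.964, -0.092, 0.249], [-0.089, -0.996, -0.023], [0.25, -0.0, -0.968]]
ft_force: [-0.1, -0.3, -0.0]
grip_width: -0.0002
[0.3598816  0.31449481 0.38151349] [ 31.66295558   5.96265994  72.9284337   -8.65032669  89.43648857
 126.13443789] [-0.05301739 -0.28573347 -0.0111138 ]
[[ 9.64062485e-01 -9.18797773e-02  2.49282232e-01]
 [-8.89646398e-02 -9.95770106e-01 -2.29605771e-02]
 [ 2.50337408e-01 -4.18729355e-05 -9.68158655e-01]]
[-0.20664865 -0.14939353  5.96859208]
```

```bash
python3 -m pendant '[0,-0.03,-0.02,0.85,0,0,0, 0,-0.03,-0.02,0.85,0,0,0, 0,-0.03,-0.02,0.85,0,0,0, 0,-0.03,-0.02,0.85,0,0,0, 0,-0.03,-0.02,0.85,0,0,0, 0,-0.03,-0.02,0.85,0,0,0, 0,-0.03,-0.02,0.85,0,0,0, 0,0,0,0,0,0,0]'
python3 - <<'E'
from rig import *
import cv2,numpy as np
s=observe();print(s["ft_force"]);print(((s["tool_rot"].T@(np.array([.425,.316,.055])-s["position"]))/.05), s["tool_rot"].T@[0,0,-1])
a=get_image("top");b=get_image("side")
cv2.imwrite("pics/p1.png",np.vstack([cv2.resize(a["frame"][160:280,140:300,::-1],None,fx=2.5,fy=2.5,interpolation=2),cv2.resize(b["frame"][90:210,170:330,::-1],None,fx=2.5,fy=2.5,interpolation=2)]))
E
```

```text
time_s: 4.3
position: [0.4248, 0.3137, 0.0856]
tool_rot: [[0.967, -0.097, 0.237], [-0.092, -0.995, -0.029], [0.239, 0.006, -0.971]]
ft_force: [-0.8, -0.1, 0.6]
grip_width: -0.0
[-0.82054578 -0.1348794   0.62208066]
[-0.1469674  -0.04903655  0.59325636] [-0.23873007 -0.00570959  0.97106918]
```

View pics/p1.png

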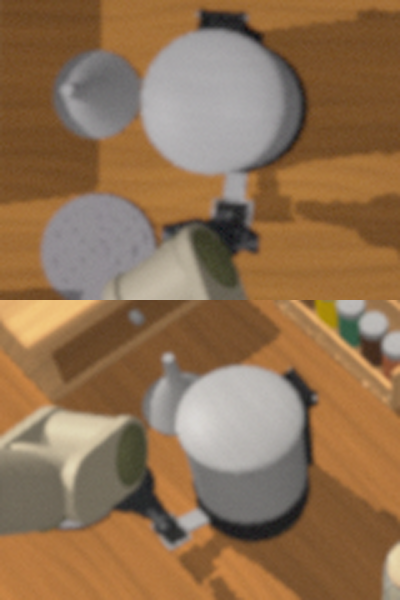

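The fingertips are right over the pedal pad, at about (235,212) in the top crop. The gripper is well clear of the lid and leans back towards the robot. Because of the lean, the near edge touches first, so I'll shift 9 mm forward and come down to just above the plate.

```bash
python3 -m pendant '[0,0.03,-0.03,0.25,0,0,0, 0,0.03,-0.03,0.25,0,0,0, 0,0,0,0,0,0,0]'; for i in 1; do python3 -m pendant '[0,-0.01,0,0.04,0,0,0, 0,-0.01,0,0.04,0,0,0, 0,0,0,0,0,0,0]'; python3 -m pendant '[0,-0.01,0,0.04,0,0,0, 0,-0.01,0,0.04,0,0,0, 0,0,0,0,0,0,0]'; done
```

```text
time_s: 4.7
position: [0.4355, 0.3174, 0.0665]
tool_rot: [[0.964, -0.094, 0.247], [-0.091, -0.996, -0.024], [0.248, 0.0, -0.969]]
ft_force: [-0.0, -0.4, -0.2]
grip_width: 0.0001
time_s: 5.0
position: [0.4352, 0.3175, 0.063]
tool_rot: [[0.964, -0.094, 0.248], [-0.091, -0.996, -0.023], [0.249, 0.0, -0.969]]
ft_force: [-0.1, -0.7, 0.2]
grip_width: 0.0004
time_s: 5.3
position: [0.4352, 0.3174, 0.0586]
tool_rot: [[0.964, -0.094, 0.247], [-0.091, -0.996, -0.024], [0.248, 0.0, -0.969]]
ft_force: [-0.5, -0.1, 0.2]
grip_width: 0.0003
```

```bash
for i in 1; do python3 -m pendant '[0,-0.01,0,0.04,0,0,0, 0,-0.01,0,0.04,0,0,0, 0,0,0,0,0,0,0]'; python3 -m pendant '[0,-0.01,0,0.04,0,0,0, 0,-0.01,0,0.04,0,0,0, 0,0,0,0,0,0,0]';  python3 -m pendant '[0,-0.01,0,0.04,0,0,0, 0,-0.01,0,0.04,0,0,0, 0,0,0,0,0,0,0]'; done
```

```text
time_s: 5.6
position: [0.4353, 0.3174, 0.0544]
tool_rot: [[0.964, -0.094, 0.247], [-0.091, -0.996, -0.024], [0.248, 0.0, -0.969]]
ft_force: [-0.2, 0.2, 0.1]
grip_width: -0.0002
time_s: 5.9
position: [0.4356, 0.3176, 0.0514]
tool_rot: [[0.964, -0.094, 0.249], [-0.091, -0.996, -0.023], [0.25, -0.001, -0.968]]
ft_force: [-4.5, -2.0, 14.1]
grip_width: 0.0001
time_s: 6.2
position: [0.4349, 0.3176, 0.0472]
tool_rot: [[0.964, -0.094, 0.248], [-0.091, -0.996, -0.023], [0.249, -0.0, -0.969]]
ft_force: [-7.0, -1.5, 13.9]
grip_width: 0.0
```

Contact came at z ≈ 0.0525 and it takes 14 N to press. Friction is giving some sideways force, so I'll ease the tip back a little while going down.

```bash
python3 -m pendant '[0,-0.02,0,0.046,0,0,0, 0,-0.02,0,0.046,0,0,0, 0,-0.018,0,0.047,0,0,0, 0,-0.015,0,0.047,0,0,0]'
python3 - <<'E'
from rig import *
import cv2,numpy as np
a=get_image("top");b=get_image("side")
cv2.imwrite("pics/p2.png",np.vstack([cv2.resize(a["frame"][160:280,140:300,::-1],None,fx=2.5,fy=2.5,interpolation=2),cv2.resize(b["frame"][90:210,170:330,::-1],None,fx=2.5,fy=2.5,interpolation=2)]))
E
```

```text
time_s: 6.6
position: [0.4335, 0.3177, 0.0373]
tool_rot: [[0.964, -0.094, 0.247], [-0.091, -0.996, -0.023], [0.249, -0.0, -0.969]]
ft_force: [-8.0, 0.4, 13.6]
grip_width: 0.0003
```

View pics/p2.png

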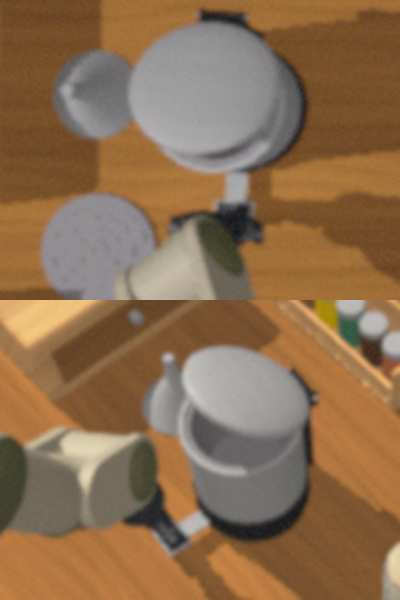

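The lid is about 0.5 rad open and the bin hasn't moved visibly (skirt edge still at (305,100) in the top crop). I'll keep going down and check at the bottom.

```bash
python3 -m pendant '[0,-0.02,0,0.046,0,0,0, 0,-0.02,0,0.046,0,0,0, 0,-0.016,0,0.047,0,0,0]'; python3 -m pendant '[0,-0.015,0,0.047,0,0,0, 0,-0.015,0,0.047,0,0,0, 0,-0.015,0,0.047,0,0,0, 0,0,0,0,0,0,0]'
python3 - <<'E'
from rig import *
import cv2,numpy as np
s=observe();print(s["time_s"],s["position"],s["ft_force"])
a=get_image("top");b=get_image("side");np.savez("pics/top3.npz",**a);np.savez("pics/side3.npz",**b)
cv2.imwrite("pics/p3.png",np.vstack([cv2.resize(a["frame"][160:280,140:300,::-1],None,fx=2.5,fy=2.5,interpolation=2),cv2.resize(b["frame"][90:210,170:330,::-1],None,fx=2.5,fy=2.5,interpolation=2)]))
from h import pts
for d,(u0,u1,v0,v1) in((a,(180,290,150,230)),(b,(230,310,90,190))):
    x=pts(d)[v0:v1,u0:u1].reshape(-1,3);m=(x[:,2]>.225)&(x[:,2]<.5);x=x[m]
    c=x.mean(0);_,S,V=np.linalg.svd(x-c);n=V[2]*np.sign(V[2][2]);print(len(x),c,x[:,2].max(),"tilt",np.arccos(n[2]),n)
E
```

```text
time_s: 7.0
position: [0.4329, 0.3178, 0.0298]
tool_rot: [[0.964, -0.094, 0.248], [-0.091, -0.996, -0.023], [0.249, -0.0, -0.969]]
ft_force: [-4.6, -0.8, 9.7]
grip_width: 0.0002
time_s: 7.4
position: [0.4327, 0.3178, 0.0218]
tool_rot: [[0.964, -0.094, 0.248], [-0.091, -0.996, -0.023], [0.249, -0.0, -0.969]]
ft_force: [-3.9, -0.4, 6.6]
grip_width: 0.0002
7.4 [0.43267579 0.31775466 0.02180461] [-3.86573615 -0.37912847  6.63229307]
1595 [0.62787238 0.2924587  0.32412189] 0.3766809224527171 tilt 0.9315899445243173 [ 0.79854308 -0.08029118  0.5965587 ]
686 [0.59722188 0.27907271 0.33029292] 0.3778223759762386 tilt 0.49431741499132403 [-0.1780322  -0.43976039  0.88029275]
```

View pics/p3.png

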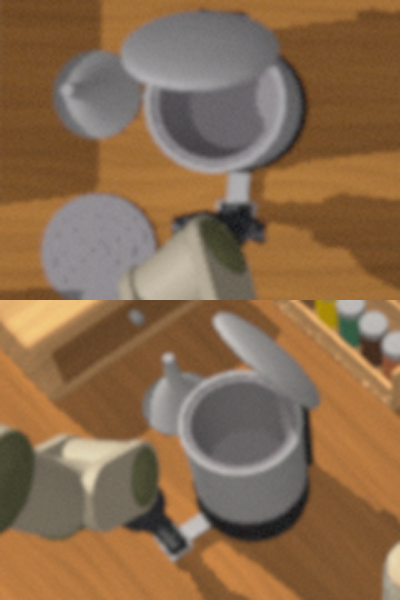

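The lid is at about 0.95–1.0 rad by stroke and picture. A bit more is needed, short of the stop.

```bash
python3 -m pendant '[0,-0.012,0,0.04,0,0,0, 0,0,0,0,0,0,0]'; python3 -m pendant '[0,-0.012,0,0.04,0,0,0, 0,0,0,0,0,0,0]';python3 -m pendant '[0,-0.003,0,0.012,0,0,0, 0,0,0,0,0,0,0]'
python3 - <<'E'
from rig import *
import cv2,numpy as np
s=observe();print(s["time_s"],s["position"],s["ft_force"])
a=get_image("top");b=get_image("side")
cv2.imwrite("pics/p4.png",np.vstack([cv2.resize(a["frame"][160:280,140:300,::-1],None,fx=2.5,fy=2.5,interpolation=2),cv2.resize(b["frame"][90:210,170:330,::-1],None,fx=2.5,fy=2.5,interpolation=2)]))
from h import pts
for d,(u0,u1,v0,v1) in((a,(180,290,150,230)),):
    x=pts(d)[v0:v1,u0:u1].reshape(-1,3);m=(x[:,2]>.225)&(x[:,2]<.5);x=x[m]
    c=x.mean(0);_,S,V=np.linalg.svd(x-c);n=V[2]*np.sign(V[2][2]);print(len(x),c,x[:,2].max(),"tilt",np.arccos(n[2]),n)
E
```

```text
time_s: 7.7
position: [0.4327, 0.3177, 0.0197]
tool_rot: [[0.964, -0.094, 0.248], [-0.091, -0.996, -0.023], [0.249, -0.0, -0.969]]
ft_force: [-2.9, 0.2, 4.8]
grip_width: -0.0001
time_s: 7.9
position: [0.4328, 0.3177, 0.0175]
tool_rot: [[0.964, -0.094, 0.248], [-0.091, -0.996, -0.023], [0.249, -0.0, -0.969]]
ft_force: [-1.3, -0.4, 4.0]
grip_width: 0.0004
time_s: 8.1
position: [0.4328, 0.3177, 0.017]
tool_rot: [[0.964, -0.094, 0.248], [-0.091, -0.996, -0.023], [0.249, -0.0, -0.969]]
ft_force: [0.1, 0.1, 2.9]
grip_width: 0.0001
8.1 [0.43277484 0.31774449 0.01697871] [0.11589629 0.05992041 2.94981757]
1174 [0.64392098 0.28921375 0.33918334] 0.3888077777860553 tilt 1.0717832080316598 [ 0.87305683 -0.09355657  0.47855924]
```

View pics/p4.png

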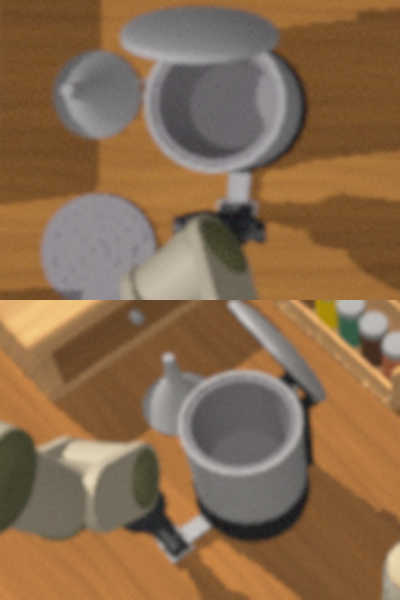

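The lid stands wide open at about 1.1–1.2 rad with no stop felt yet. I'll go 1 mm deeper for margin, watching the force.

```bash
python3 -m pendant '[0,-0.005,0,0.02,0,0,0, 0,0,0,0,0,0,0]'
python3 - <<'E'
from rig import *
import cv2,numpy as np
from h import pts,load
s=observe();print(s["time_s"],s["position"],s["ft_force"])
a=get_image("top")
x=pts(a)[150:230,180:290].reshape(-1,3);m=(x[:,2]>.225)&(x[:,2]<.5);x=x[m]
# undersurface-independent: fit sphere cap? compare with shut-lid fit bias
c=x.mean(0);_,S,V=np.linalg.svd(x-c);n=V[2]*np.sign(V[2][2]);print(len(x),"zmax",np.percentile(x[:,2],99.5),"tilt",np.arccos(n[2]))
# rim: project on bin axes
f=np.array([np.cos(-.097),np.sin(-.097)]);r=(x[:,:2]-[.575,.302])@f
i=np.argsort(-x[:,2])[:20];print("front edge r,z",r[i].mean(),x[i,2].mean())
E
```

```text
time_s: 8.4
position: [0.4328, 0.3177, 0.0158]
tool_rot: [[0.964, -0.094, 0.248], [-0.091, -0.996, -0.023], [0.249, -0.0, -0.969]]
ft_force: [-0.2, 0.3, 2.9]
grip_width: 0.0001
8.4 [0.43279041 0.31774303 0.01584607] [-0.21337346  0.29203289  2.86778078]
1078 zmax 0.3889843807091951 tilt 1.0965216561867317
front edge r,z 0.047273200209006834 0.3886462333751942
```

Stroke is 36.7 mm. The front-edge position gives about 1.2 rad, above 1.05 by every estimate. I'll hold for 2.6 s.

```bash
python3 -m pendant '[0,0,0,0,0,0,0, 0,0,0,0,0,0,0, 0,0,0,0,0,0,0, 0,0,0,0,0,0,0, 0,0,0,0,0,0,0, 0,0,0,0,0,0,0, 0,0,0,0,0,0,0, 0,0,0,0,0,0,0, 0,0,0,0,0,0,0, 0,0,0,0,0,0,0, 0,0,0,0,0,0,0, 0,0,0,0,0,0,0]';  python3 -m pendant '[0,0,0,0,0,0,0, 0,0,0,0,0,0,0, 0,0,0,0,0,0,0, 0,0,0,0,0,0,0, 0,0,0,0,0,0,0, 0,0,0,0,0,0,0, 0,0,0,0,0,0,0, 0,0,0,0,0,0,0, 0,0,0,0,0,0,0, 0,0,0,0,0,0,0, 0,0,0,0,0,0,0, 0,0,0,0,0,0,0]'; python3 -m pendant '[0,0,0,0,0,0,0, 0,0,0,0,0,0,0, 0,0,0,0,0,0,0, 0,0,0,0,0,0,0]'
python3 - <<'E'
from rig import *
import cv2,numpy as np
a=get_image("top");b=get_image("side")
cv2.imwrite("pics/p5.png",np.vstack([cv2.resize(a["frame"][160:280,140:300,::-1],None,fx=2.5,fy=2.5,interpolation=2),cv2.resize(b["frame"][90:210,170:330,::-1],None,fx=2.5,fy=2.5,interpolation=2)]))
E
```

```text
time_s: 9.65
position: [0.4327, 0.3177, 0.0159]
tool_rot: [[0.964, -0.094, 0.248], [-0.091, -0.996, -0.023], [0.249, -0.0, -0.969]]
ft_force: [0.8, 0.0, 3.0]
grip_width: -0.0
time_s: 10.85
position: [0.4327, 0.3177, 0.016]
tool_rot: [[0.964, -0.094, 0.248], [-0.091, -0.996, -0.023], [0.249, -0.0, -0.969]]
ft_force: [1.7, 0.2, 2.6]
grip_width: -0.0
time_s: 11.25
position: [0.4327, 0.3177, 0.0159]
tool_rot: [[0.964, -0.094, 0.248], [-0.091, -0.996, -0.023], [0.249, -0.0, -0.969]]
ft_force: [2.0, 0.3, 2.9]
grip_width: 0.0002
```

View pics/p5.png

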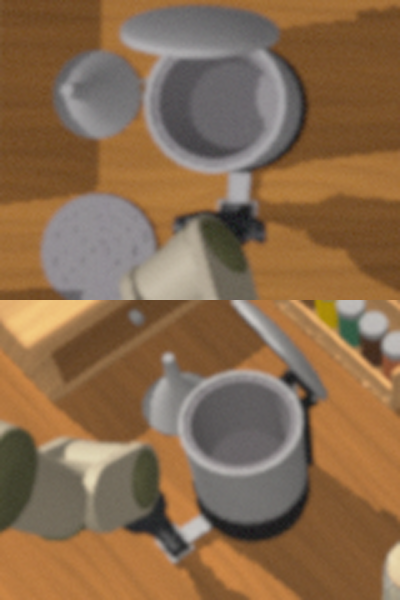

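The lid is still wide open and the bin upright in place. Now I'll let the pedal up at about 15 mm/s, slower near the end.

```bash
python3 -m pendant '[0,0.008,0,-0.03,0,0,0, 0,0.008,0,-0.03,0,0,0, 0,0.008,0,-0.03,0,0,0, 0,0.008,0,-0.03,0,0,0, 0,0.008,0,-0.03,0,0,0, 0,0.008,0,-0.03,0,0,0, 0,0.008,0,-0.03,0,0,0, 0,0.008,0,-0.03,0,0,0, 0,0.008,0,-0.03,0,0,0, 0,0.008,0,-0.03,0,0,0, 0,0.008,0,-0.03,0,0,0, 0,0.008,0,-0.03,0,0,0]';  python3 -m pendant '[0,0.008,0,-0.03,0,0,0, 0,0.008,0,-0.03,0,0,0, 0,0.008,0,-0.03,0,0,0, 0,0.008,0,-0.03,0,0,0, 0,0.008,0,-0.03,0,0,0]'
python3 - <<'E'
from rig import *
import cv2,numpy as np
a=get_image("top");b=get_image("side")
cv2.imwrite("pics/p6.png",np.vstack([cv2.resize(a["frame"][160:280,140:300,::-1],None,fx=2.5,fy=2.5,interpolation=2),cv2.resize(b["frame"][90:210,170:330,::-1],None,fx=2.5,fy=2.5,interpolation=2)]))
E
```

```text
time_s: 12.55
position: [0.4326, 0.3176, 0.035]
tool_rot: [[0.964, -0.094, 0.248], [-0.091, -0.996, -0.024], [0.249, 0.0, -0.969]]
ft_force: [-3.2, -2.6, 9.1]
grip_width: 0.0002
time_s: 13.05
position: [0.4336, 0.3176, 0.0433]
tool_rot: [[0.964, -0.094, 0.249], [-0.091, -0.996, -0.023], [0.251, -0.0, -0.968]]
ft_force: [-1.5, -3.4, 10.6]
grip_width: 0.0002
```

View pics/p6.png

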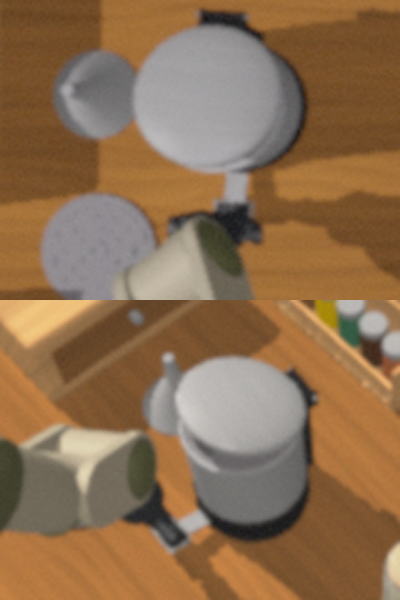

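The lid is about 0.3 rad open and following the pedal. I'll do the last 9 mm at 10 mm/s and go on until contact is lost.

```bash
python3 -m pendant '[0,0.005,0,-0.02,0,0,0, 0,0.005,0,-0.02,0,0,0, 0,0.005,0,-0.02,0,0,0, 0,0.005,0,-0.02,0,0,0, 0,0.005,0,-0.02,0,0,0, 0,0.005,0,-0.02,0,0,0, 0,0.005,0,-0.02,0,0,0, 0,0.005,0,-0.02,0,0,0, 0,0.005,0,-0.02,0,0,0, 0,0.005,0,-0.02,0,0,0, 0,0.005,0,-0.02,0,0,0, 0,0.005,0,-0.02,0,0,0]';  python3 -m pendant '[0,0.005,0,-0.02,0,0,0, 0,0.005,0,-0.02,0,0,0, 0,0.005,0,-0.02,0,0,0, 0,0,0,0,0,0,0]'
```

```text
time_s: 14.35
position: [0.4325, 0.3177, 0.0544]
tool_rot: [[0.964, -0.094, 0.247], [-0.091, -0.996, -0.024], [0.248, 0.0, -0.969]]
ft_force: [0.6, -0.2, 1.0]
grip_width: -0.0001
time_s: 14.75
position: [0.4328, 0.3177, 0.0579]
tool_rot: [[0.964, -0.094, 0.248], [-0.091, -0.996, -0.023], [0.249, -0.0, -0.969]]
ft_force: [0.3, -0.4, 0.3]
grip_width: -0.0001
```

Contact is lost. I'll back off along the tool axis, away from the bin, and check.

```bash
python3 -m pendant '[0,0,0,-0.3,0,0,0, 0,0,0,-0.8,0,0,0, 0,0,0,-0.8,0,0,0, 0,0,0,-0.8,0,0,0, 0,0,0,-0.6,0,0,0, 0,0,0,0,0,0,0, 0,0,0,0,0,0,0, 0,0,0,0,0,0,0, 0,0,0,0,0,0,0]'
python3 - <<'E'
from rig import *
import cv2,numpy as np
from h import pts,load
a=get_image("top");b=get_image("side")
cv2.imwrite("pics/p7.png",np.vstack([cv2.resize(a["frame"][160:280,140:300,::-1],None,fx=2.5,fy=2.5,interpolation=2),cv2.resize(b["frame"][90:210,170:330,::-1],None,fx=2.5,fy=2.5,interpolation=2)]))
cv2.imwrite("pics/top7.png",a["frame"][:,:,::-1])
for d in (load("pics/top0.npz"),a):
    w=pts(d);x=w[165:235,190:270].reshape(-1,3);m=(x[:,2]>.19)&(x[:,2]<.26);x=x[m];t=x[x[:,2]>.225]
    A=np.c_[x[:,:2]-[.575,.302],np.ones(len(x))];print(t.mean(0),x.mean(0),len(x))
    p=w[225:256,215:252].reshape(-1,3);p=p[(p[:,2]>.03)&(p[:,2]<.07)&(p[:,0]<.452)];print("pedal",len(p),p.mean(0))
E
```

```text
time_s: 15.65
position: [0.3918, 0.3213, 0.2163]
tool_rot: [[0.965, -0.094, 0.245], [-0.091, -0.996, -0.025], [0.247, 0.001, -0.969]]
ft_force: [-0.1, 0.3, -0.2]
grip_width: 0.0001
[0.57452927 0.30104806 0.22866134] [0.57866701 0.29904864 0.22314662] 2787
pedal 196 [0.42912863 0.31315828 0.05065582]
[0.57324017 0.30129064 0.22866584] [0.5785374  0.29900176 0.22308692] 2783
pedal 195 [0.42915146 0.31320117 0.04981003]
```

View pics/p7.png

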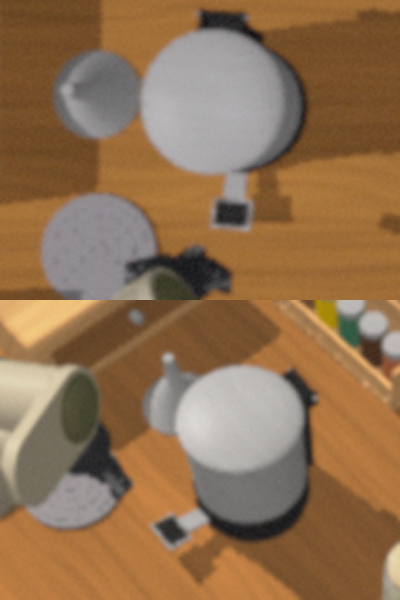

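View pics/top7.png

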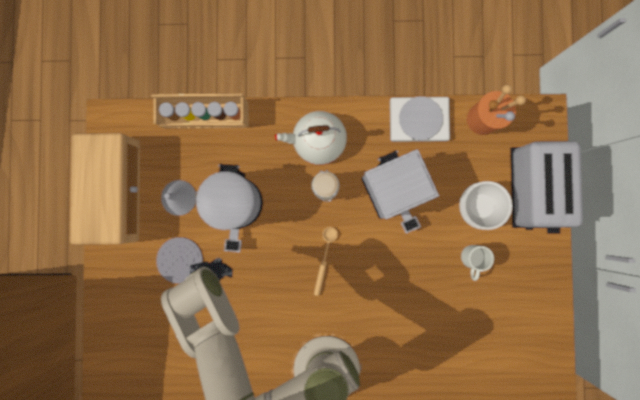

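The lid is shut at (228,200) and the pedal up at (233,241). Everything stands where it did, and the arm is clear of it all.

```bash
python3 -c "
from rig import *
print(close_job())"
```

```text
the job is handed in; nothing more can be done
None
```

I pressed the round bin's pedal down about 37 mm with the shut fingertips and held the lid wide open for about 2.8 s. I then let the pedal up at 10–15 mm/s until the lid was shut, backed the arm off and handed the job in at about 15.7 s.

- **Opening angle:** my estimates while holding were about 1.1 rad from a plane fitted to the lid and about 1.2 rad from its front edge and the pedal stroke. They disagree slightly, but both are above the required 1.05 rad.
- **Final state:** the lid is shut and the pedal is up. Its height reads 50 mm, the same as at the start, and the bin's measured shift is about 1 mm, within camera noise. In the last top picture nothing else had visibly moved, and the force on the tool was near zero.
- **Forces and speed:** pressing took at most 14 N down and 8 N sideways in the readings I took. The lid's closing speed was not measured; from the pedal speed it should have been about 0.3–0.5 rad/s, against the 2.2 rad/s slam limit.

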